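# Pull the slide switch behind the guard with the hooked rod

### The job

The power unit's slide lever sits behind its sheet-metal guard. Take the hooked rod from its cradle, reach over the guard with it, hook the lever from behind and draw it towards the guard fully to its stop, and keep it there with a light steady pull of about 8 N for two seconds so that it latches; never pull or press on the lever with more than about 15 N. Then lay the rod back in both forks of the cradle as it was; touch the lever only with the rod, do not bump or lean on the guard, and leave the things standing around where they are.

Things in the scene. Friction and masses are not known exactly. Their poses are not given: they have to be found in the camera images.
- rod_grip (a point): Centre of the loose hooked rod's dark wooden handle: 90 mm long (x), 14 wide (y), 18 tall (z). An 8 mm round steel bar runs along x from -92 mm (tail) to +150 mm, there bending straight down as a hook ending 64 mm below the bar's axis. x points tail to hook, z up while in the cradle (then 89 mm above the bench). Rod 0.10 to 0.16 kg.
- rod_tip (a point): The lowest point of the rod's hook: 150 mm ahead of the handle centre and 64 mm below it in the rod's own frame; the hook is 8 mm thick, so its surface that faces the handle is 4 mm from this axis. Axes as rod_grip.
- cradle_seat (a point): Where the handle centre belongs in the fixed wooden cradle, 89 mm above the bench, midway between two forks at x = -72 and +72 mm (8 mm thick boards). Fork slots take the steel bar: 11 mm wide, floor 4 mm below this point, straight to 11 mm above it, then flaring to the top 22 mm above it. The hook hangs free beyond the front fork. x from tail to hook, z up.
- cradle: The whole fixed cradle: board 190 x 60 x 10 mm with the two forks, 111 mm tall. Origin at the centre of its underside, x towards the hook end.
- unit: Fixed grey power unit, 200 (x) x 130 (y) mm, origin at the centre of its underside; its x points from the guard to the back. Guard at x = -92 mm, then a deck 40 mm high from which the lever rises, then a housing 90 mm tall (94 at its dial) with front face at x = +44 mm. Above the deck it is open from the top and sides.
- guard: The upright sheet-metal guard of the unit, 130 mm wide (y), 6 mm thick with an 8 mm thick rolled top edge 110 mm above the bench. Origin under its middle at bench height; axes as the unit. It is not to be pushed with more than 10 N.
- guard_top (a point): Middle of the guard's top edge, 110 mm above the bench. Axes as the unit.
- lever: Slide lever; origin at the centre of its black flat paddle: 8 mm thick (x), 32 wide (y), 34 tall (top edge 96 mm, bottom edge 62 mm above the bench), on a thin stem. Axes as the unit. Slides along unit -x, towards the guard, with about 2 N of friction and stays where left. It starts at x = -42 to -4 mm in the unit's frame. Over 20 N damages it.
- lever_slot (a point): Middle of the lever's slot on the deck, 40 mm above the bench. Axes as the unit. The hard stop inside it is hidden and set differently each time: the lever meets it 22 to 40 mm from its start, with the paddle centre somewhere at x = -64 to -44 mm in the unit's frame. It latches when the rod presses the lever on the stop with 4 to 12 N for one unbroken second.
- putty_tin: Bystander: black round tin, 61 mm across, 26 mm high, loose on the bench in front of the unit. Origin under its middle.
- oil_cup: Bystander: small clear cup with blue foot and white cap, 50 mm across, 54 mm high, loose. Origin under its middle.
- metal_jar: Bystander: grey jar with white lid, 69 mm across, 70 mm high, loose, beyond the cradle. Origin under its middle.

How it is judged:
By the outcome, as a careful person would: the job done as asked, in the order asked, and still so for the second after the job is handed in, with the robot touching nothing.
It also fails if it takes over 51 s, if anything falls off the work surface, if the arm or the gripper's body presses on something with over 40 N, if the wrist force passes 120 N, or if a joint passes its speed limit or range.

### The arm

A 6-joint arm with a two-finger parallel gripper is mounted at the origin on a cart in front of the work surface, level with it; the furniture and walls round the work are solid. World frame = base frame: x ahead of the robot, y to its left, z up, the work surface at z = 0. Lengths are in mm, angles in rad, forces in N, time in s.
With the tool pointing down it reaches from about 300 to 775 mm from the base axis. Payload 14.6 kg.
Tool frame: the origin (TCP) lies between the finger pads; the fingertips stand 17 mm ahead of it and the grasp point (between the pads) lies 2 mm behind it (bot.nose_length is the distance from the TCP to the fingertips, in mm); z points along the fingers, y is the line along which they close (so a half turn about z gives the same grasp; the last joint's range is limited). The gripper opens to 94 mm and grips with 3 to 60 N. Pads are 16 mm wide; open, the fingers measure 119 mm over their backs; the gripper's body (75 mm by 177 mm) begins 78 mm behind the grasp point.
Start: joints at [-1.388, 0.3, 1.521, -0, 1.321, -0.067], TCP at [135.959, -532.921, 222.446] pointing down, gripper open.
Joint ranges: [-3.03, 3.03], [-0.79, 2.21], [0.23, 2.52], [-1.04, 4.18], [0, 3.07], [-2.55, 2.55]. Speed limits (rad/s): [2.22, 2.22, 2.57, 3.14, 3.14, 3.14].

### API

Orientations are given as a unit quaternion [w, x, y, z].
In Python, from rig import bot, eyes gives the robot as it stands.
- The arm moves only by the tool drive_tool, never from a script. Its arguments are lists of equal length, an entry for each row: "rotation": the turn, a rotation vector about the tool's x, y, z in degrees, a list of three; "xyz": the shift along the tool's x, y, z in m, a list of three; "claw": the opening, from 0 (shut) to 1 (fully open). In form: {"rotation": [[wx, wy, wz], ...], "xyz": [[tx, ty, tz], ...], "claw": [claw, ...]}. A call has 1 to 5 rows; each row is the pose to reach, as a shift and turn from the pose commanded when the call began, along the tool's axes at that moment; what a row does not reach only later rows make up. A row lasts 1/12 s, in which the tool goes at most 41.7 mm and 7.16 degrees, less where a joint would pass 70% of its speed; a pose out of reach is approached as far as the arm can. A call with a gripper value outside its range is refused whole. The fingers move at their own pace and stop on an object; "squeeze" is the grip in N (left out, the last holds). Time passes only in rows, so rows that repeat a pose let the fingers close. It gives the time, the measured TCP pose, the force, the opening and the grip force at its end, in the units of the state.
- bot.sense(): the state, without advancing time (a new reading comes with each control period).
- eyes.get_image(name): name is "scene" or "top" or "wrist"; returns the picture (420x560x3 uint8, blue, green, red); there is no depth.
- eyes.camera_info(name): a dict with "mtx" (3x3 intrinsics, pixels), "rvec" (rotation vector, rad) and "tvec" (3), from world to camera coordinates, as OpenCV has them. Camera axes: x right, y down, z forward; pixel columns grow to the right and rows downward; lengths in mm; the calibration is good to about 2 mm. The wrist camera is an equidistant fisheye: a pixel r from the principal point sees the ray r / f radians off the axis. A picture is of the moment at which its call begins: read the wrist's pose just before it. camera_info takes no time and is no camera call; for the wrist camera it gives the pose at the moment of the call.
- bot.finish_job(): hands the job in; it is judged then, once.
The state is a dict: "t": time; "q": joint angles; "qd": joint speeds; "joint_torque": joint torques, N m; "eef_pos": TCP position; "tcp_rot": TCP orientation; "wrist_force": force on the tool from outside, world axes, zero at the start; "moment": the same for the moment, N m; "finger_gap": finger opening in mm; "finger_force": force on a finger pad.
Only numpy, scipy, OpenCV 4.12 (cv2) and the standard library are available. Lean on these libraries where they do the work, as an engineer would, in place of code of your own. Each camera call takes 0.05 s, during which the arm holds its last target. There are 200 camera calls.

## Working session

There is one attempt and no reset: what is moved stays moved. The work goes in short steps, Python scripts to look and compute and a tool call to move; the robot and the scene stay as the last step left them, time stands still between calls to the robot, and variables do not carry over. Pictures are saved under pics/ and viewed, at most 10 in all, crops included, and the job is handed in when it is done.

Besides the shell and the picture viewer there is one more tool, called after "Request:" by a JSON object that holds its "name" and its "arguments", one argument or row to a line. drive_tool: Moves the arm, as the interface text tells. Its arguments: {"type":"object","properties":{"rotation":{"type":"array"},"xyz":{"type":"array"},"claw":{"type":"array"},"squeeze":{"type":"number"}},"required":["rotation","xyz","claw"]}

```bash
mkdir -p pics; ls; python3 - <<'E'
from rig import bot, eyes
import cv2
for n in ("scene","top"):
    im=eyes.get_image(n); cv2.imwrite(f"pics/{n}0.png",im)
    i=eyes.camera_info(n); print(n,i)
s=bot.sense(); print(s)
E
```

```text
pics
scene {'mtx': array([[494.46174333,   0.        , 278.97895632],
       [  0.        , 494.46174333, 204.65234613],
       [  0.        ,   0.        ,   1.        ]]), 'rvec': array([ 1.37474498,  1.70958644, -1.06532889]), 'tvec': array([ 170.29669002, -151.30278514, 1409.09073721])}
top {'mtx': array([[472.15862539,   0.        , 275.94495369],
       [  0.        , 472.15862539, 205.1707215 ],
       [  0.        ,   0.        ,   1.        ]]), 'rvec': array([ 2.21477758, -1.97961204,  0.22663243]), 'tvec': array([-110.84849313,  584.79078646,  807.11582841])}
{'t': 0.1, 'q': array([-1.38758936e+00,  3.00398879e-01,  1.52150355e+00, -1.93281408e-05,
        1.32068928e+00, -6.66236985e-02]), 'qd': array([ 0.00017888, -0.00262829,  0.00040121, -0.00138294, -0.00094625,
       -0.00104384]), 'joint_torque': array([ 8.85029931e-04, -5.32644796e+01, -3.53282976e+01,  7.09212665e-02,
        2.35120731e-02, -6.67363543e-05]), 'eef_pos': array([ 135.92353294, -532.72317513,  221.9587331 ]), 'tcp_rot': array([-4.98133648e-04,  9.92207797e-01,  1.24593089e-01, -3.84480720e-05]), 'wrist_force': array([0.12047712, 0.5039506 , 0.21315041]), 'moment': array([0.0088551 , 0.01338231, 0.0429001 ]), 'finger_force': 0.0, 'finger_gap': 93.78490145894831}
```

View pics/scene0.png

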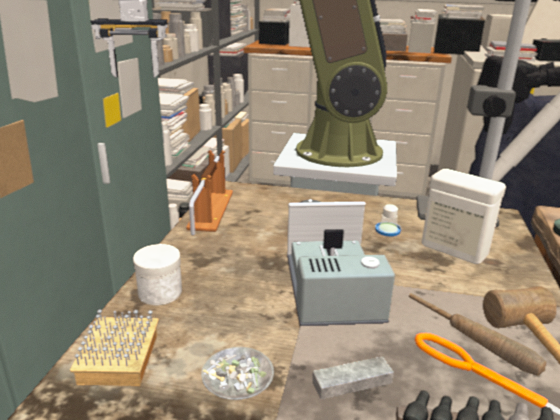

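View pics/top0.png

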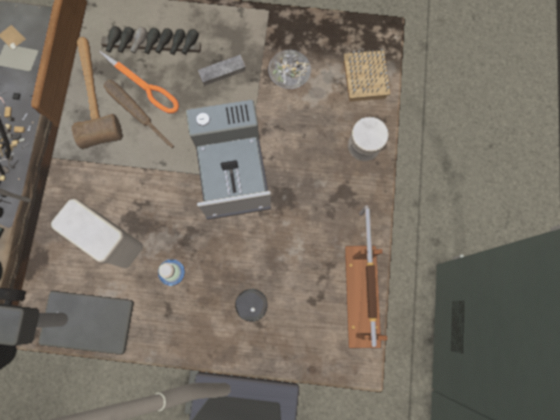

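The scene view shows the guard at (326,215), the lever at (333,238) and the cradle on the left at (210,200). In the top view the guard's top edge runs (198,208)–(270,195), the lever is at (230,165), and the rod runs (375,345)–(367,208) with its hook end up.

```bash
cat > h.py <<'E'
import numpy as np, cv2
from rig import bot, eyes
from scipy.spatial.transform import Rotation as R
def cast(name,uv,z,info=None):
    i=info or eyes.camera_info(name); M=cv2.Rodrigues(i['rvec'])[0]; C=-M.T@i['tvec']
    d=M.T@(np.linalg.inv(i['mtx'])@[uv[0],uv[1],1.]); return C+d*(z-C[2])/d[2]
def proj(name,P):
    i=eyes.camera_info(name); return cv2.projectPoints(np.float64(P).reshape(-1,1,3),i['rvec'],i['tvec'],i['mtx'],None)[0].reshape(-1,2)
def fwd(axyaw,o,p):  # frame yaw/origin -> world
    return np.array(o)+R.from_euler('z',axyaw).apply(p)
E
python3 - <<'E'
from h import *
im=cv2.imread('pics/top0.png')
def c(x0,y0,x1,y1,f):
    a=cv2.resize(im[y0:y1,x0:x1],None,fx=f,fy=f,interpolation=cv2.INTER_CUBIC)
    for x in range((x0+9)//10*10,x1,10): cv2.line(a,((x-x0)*f,0),((x-x0)*f,6),(0,255,255),1); 
    for y in range((y0+9)//10*10,y1,10): cv2.line(a,(0,(y-y0)*f),(6,(y-y0)*f),(0,255,255),1)
    return a
a=c(180,95,280,220,4); b=c(340,200,400,355,3)
s=cv2.imread('pics/scene0.png')
im=s; d=c(280,195,370,260,4)
H=600;out=np.zeros((H,800,3),np.uint8); out[:a.shape[0],:a.shape[1]]=a; out[:b.shape[0],400:580]=b; d=d[:, :]; 
e=cv2.resize(s[150:240,185:240],None,fx=3.8,fy=3.8,interpolation=cv2.INTER_CUBIC); out[:e.shape[0],585:585+e.shape[1]]=e
cv2.imwrite('pics/crop.png',out)
L=cast('top',(198,208),110);Rr=cast('top',(270,195),110);print('guard ends',L,Rr,np.linalg.norm(L-Rr))
print('lever',cast('top',(230,165),96)); print('bar tail,hook',cast('top',(375,346),89),cast('top',(367,208),89))
E
```

```text
guard ends [563.16285033  89.14584036 110.        ] [600.57688412 -33.24404753 110.        ] 127.98083677733482
lever [651.63504715  45.84745495  96.        ]
bar tail,hook [ 365.13310138 -238.24176663   89.        ] [ 601.4429885 -208.4168708   89.       ]
```

View pics/crop.png

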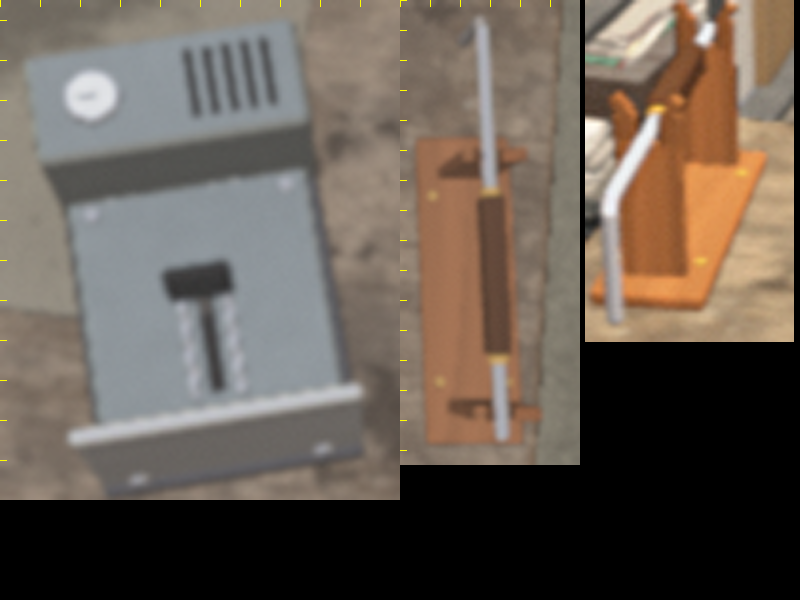

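The crop shows, in top-image pixels, the guard edge at (197,204.3)–(270.5,192.5), the paddle's top face at about (229.5,164), the handle centre at about (371.5,291.3), the bar's front end at (367.3,206.5) and its tail at (373.7,346).

```bash
python3 - <<'E'
from h import *
i=eyes.camera_info('top');M=cv2.Rodrigues(i['rvec'])[0];print('cam',-M.T@i['tvec'])
L=cast('top',(197,204.3),110);Rr=cast('top',(270.5,192.5),110);m=(L+Rr)/2;u=L-Rr;n=np.linalg.norm(u);ya=np.arctan2(-u[0],u[1]);print('guard mid',m,n,'unit yaw',np.degrees(ya))
lev=cast('top',(229.5,164),96)
r=R.from_euler('z',-ya).apply(lev-m); print('lever',lev,'rel guard',r,'unit x',r[0]-92)
t=cast('top',(373.7,346),89);h=cast('top',(367.3,206.5),89);g=cast('top',(371.5,291.3),93);print(t,h,g,np.linalg.norm(h-t))
d=h-t;yr=np.arctan2(d[1],d[0]);print('rod yaw',np.degrees(yr),'grip from ends',t+d*92/246, h-d*154/246)
print('scene check: rod hook bend, tip, guard mid', proj('scene',[h,h*[1,1,0]+[0,0,25],m,lev]))
# off: tool yaw
s=bot.sense();q=s['tcp_rot'];Rt=R.from_quat(np.r_[q[1:],q[0]]).as_matrix();print(Rt.round(3))
tgt=np.array([*(t+d*92/246)[:2],0]); 
E
```

```text
cam [401.68100226 -62.05073236 916.79097502]
guard mid [587.35917589  29.13012972 110.        ] 130.43222424438474 unit yaw 15.86387036044354
lever [653.41599341  47.00169198  96.        ] rel guard [ 68.42620905  -0.86590632 -14.        ] unit x -23.573790946948293
[ 364.88983516 -236.06188219   89.        ] [ 604.26132599 -208.76311687   89.        ] [ 454.88989473 -225.51365178   93.        ] 240.92308566807034
rod yaw 6.506103084746743 grip from ends [ 454.41088051 -225.85258784   89.        ] [ 454.41088051 -225.85258784   89.        ]
scene check: rod hook bend, tip, guard mid [[191.08551315 202.94936514]
 [193.08659273 234.83374441]
 [327.36281581 202.04535091]
 [333.25293252 228.39963883]]
[[ 0.969  0.247 -0.   ]
 [ 0.247 -0.969  0.001]
 [ 0.    -0.001 -1.   ]]
```

Request:
{"name": "drive_tool", "arguments": {
  "rotation": [
    [0,0,2],
    [0,0,4],
    [0,0,6],
    [0,0,7.8],
    [0,0,7.8]
  ],
  "xyz": [
    [0.035,-0.02,0],
    [0.07,-0.04,0],
    [0.105,-0.06,0],
    [0.14,-0.08,0],
    [0.175,-0.1,0]
  ],
  "claw": [1,1,1,1,1]
}}

```text
t: 0.52
eef_pos: [281.7, -391.1, 222.3]
tcp_rot: [-0.0, 0.998, 0.056, -0.0]
wrist_force: [0.0, -0.6, 0.4]
finger_gap: 94.3
finger_force: 0.0
```

```bash
cat >> h.py <<'E'
def st():
    s=bot.sense();q=s['tcp_rot'];r=R.from_quat(np.r_[q[1:],q[0]]).as_matrix()
    print('t',round(s['t'],2),'p',s['eef_pos'].round(1),'x-yaw',np.degrees(np.arctan2(r[1,0],r[0,0])).round(2),'z',r[:,2].round(4),'F',s['wrist_force'].round(2),'M',s['moment'].round(2),'gap',round(s['finger_gap'],1),'ff',round(s['finger_force'],1));return s['eef_pos'],r
def delta(T):
    p,r=st(); print('tool shift mm',(r.T@(np.array(T)-p)).round(1))
E
python3 -c "
from h import *
delta([454.4,-225.9,200])"
```

```text
t 0.52 p [ 281.7 -391.1  222.3] x-yaw 6.37 z [-2.e-04  3.e-04 -1.e+00] F [ 0.   -0.65  0.37] M [0.01 0.02 0.03] gap 94.3 ff 0.0
tool shift mm [ 190.  -145.    22.3]
```

Request:
{"name": "drive_tool", "arguments": {
  "rotation": [
    [0,0,0],
    [0,0,0],
    [0,0,0],
    [0,0,0],
    [0,0,0]
  ],
  "xyz": [
    [0.032,-0.024,0.004],
    [0.064,-0.048,0.008],
    [0.096,-0.073,0.012],
    [0.128,-0.097,0.016],
    [0.155,-0.12,0.02]
  ],
  "claw": [1,1,1,1,1]
}}

```text
t: 0.93
eef_pos: [422.5, -254.0, 202.1]
tcp_rot: [-0.0, 0.998, 0.057, -0.0]
wrist_force: [0.2, -0.2, 0.4]
finger_gap: 94.0
finger_force: 0.0
```

Request:
{"name": "drive_tool", "arguments": {
  "rotation": [
    [0,0,0],
    [0,0,0],
    [0,0,0]
  ],
  "xyz": [
    [0.03,-0.021,0.002],
    [0.035,-0.025,0.002],
    [0.035,-0.025,0.002]
  ],
  "claw": [1,1,1]
}}

```text
t: 1.18
eef_pos: [454.1, -225.6, 199.9]
tcp_rot: [-0.0, 0.998, 0.058, -0.0]
wrist_force: [-0.1, -0.4, -0.3]
finger_gap: 94.1
finger_force: 0.0
```

```bash
python3 - <<'E'
from h import *
delta([454.4,-225.9,200])
i=eyes.camera_info('wrist');im=eyes.get_image('wrist');cv2.imwrite('pics/w1.png',im)
import pickle;pickle.dump(i,open('w1.pkl','wb'))
M=cv2.Rodrigues(i['rvec'])[0];print('cam',-M.T@i['tvec'],M.round(2),i['mtx'])
E
```

```text
t 1.18 p [ 454.1 -225.6  199.9] x-yaw 6.69 z [-8.e-04  6.e-04 -1.e+00] F [-0.06 -0.38 -0.26] M [ 0.03 -0.    0.06] gap 94.1 ff 0.0
tool shift mm [ 0.3  0.3 -0.1]
cam [ 521.39809773 -218.1333927   362.27672997] [[ 0.12 -0.99 -0.  ]
 [-0.97 -0.11  0.23]
 [-0.23 -0.03 -0.97]] [[325.1922621    0.         278.51314523]
 [  0.         325.1922621  209.46813194]
 [  0.           0.           1.        ]]
```

View pics/w1.png

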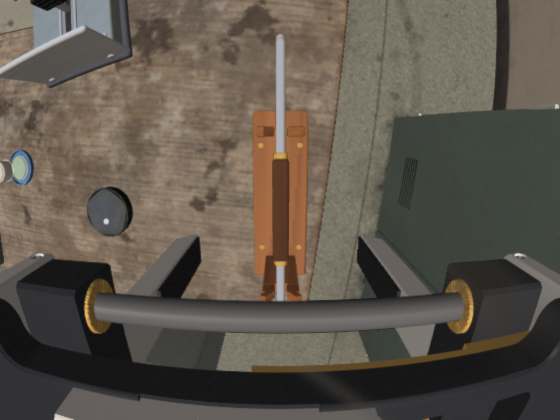

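The wrist view shows the rod centred: the handle runs from (281,157) to (281,264), the hook bend is at (280,37), and the view is clear.

```bash
cat >> h.py <<'E'
def wcast(uv,z,i):
    K=i['mtx'];a=np.array([uv[0]-K[0,2],uv[1]-K[1,2]])/K[0,0];r=np.hypot(*a)
    M=cv2.Rodrigues(i['rvec'])[0];C=-M.T@i['tvec'];d=M.T@np.r_[np.sin(r)*a/r,np.cos(r)];return C+d*(z-C[2])/d[2]
E
python3 - <<'E'
from h import *
import pickle;i=pickle.load(open('w1.pkl','rb'))
im=cv2.imread('pics/w1.png').astype(int)
for v in (55,90,120,165,210,250):
    row=im[v,262:300]; br=row.sum(1)
    k=np.where(br>430)[0] if v<150 else np.where(br<190)[0]
    if len(k):
        u=262+k.mean(); print(v,u,len(k),wcast((u,v),89,i).round(1))
a=wcast((281,159),98,i);b=wcast((281,264),98,i);print('handle',a,b,np.linalg.norm(a-b),(a+b)/2);print('hook bend',wcast((280,37),89,i))
for uv in ((3,75),(82,30)): print('guard',wcast(uv,110,i))
E
```

```text
55 279.5 8 [ 587.4 -211.1   89. ]
90 279.5 8 [ 557.1 -214.7   89. ]
120 279.5 8 [ 531.9 -217.7   89. ]
165 281.90909090909093 11 [ 494.5 -224.2   89. ]
210 281.2857142857143 14 [ 455.7 -228.3   89. ]
250 280.0 15 [ 418.9 -231.6   89. ]
handle [ 500.13830183 -222.66226588   98.        ] [ 409.26227612 -233.57695547   98.        ] 91.52913469091196 [ 454.70028898 -228.11961067   98.        ]
hook bend [ 603.54627293 -209.65484022   89.        ]
guard [567.7645987   69.65814209 110.        ]
guard [603.13319097 -32.84591415 110.        ]
```

Request:
{"name": "drive_tool", "arguments": {
  "rotation": [
    [0,0,0],
    [0,0,0],
    [0,0,0],
    [0,0,0],
    [0,0,0]
  ],
  "xyz": [
    [0,0.001,0.03],
    [0,0.002,0.06],
    [0,0.002,0.088],
    [0,0.002,0.108],
    [0,0.002,0.113]
  ],
  "claw": [1,1,0.6,0.4,0.3],
  "squeeze": 15
}}

```text
t: 1.65
eef_pos: [451.1, -229.6, 84.5]
tcp_rot: [-0.001, 0.998, 0.056, -0.002]
wrist_force: [-0.7, 0.3, 0.3]
finger_gap: 77.4
finger_force: 0.0
```

Request:
{"name": "drive_tool", "arguments": {
  "rotation": [
    [0,0,0],
    [0,0,0],
    [0,0,0],
    [0,0,0],
    [0,0,0]
  ],
  "xyz": [
    [0,0,0],
    [0,0,0],
    [0,0,0],
    [0,0,0],
    [0,0,0]
  ],
  "claw": [0.2,0.15,0,0,0]
}}

```text
t: 2.07
eef_pos: [453.7, -229.4, 88.5]
tcp_rot: [0.0, 0.998, 0.057, 0.001]
wrist_force: [0.2, -0.9, 0.4]
finger_gap: 44.0
finger_force: 0.0
```

Request:
{"name": "drive_tool", "arguments": {
  "rotation": [
    [0,0,0],
    [0,0,0],
    [0,0,0],
    [0,0,0],
    [0,0,0]
  ],
  "xyz": [
    [0,0,0],
    [0,0,0],
    [0,0,0],
    [0,0,0],
    [0,0,0]
  ],
  "claw": [0,0,0,0,0],
  "squeeze": 55
}}

```text
t: 2.48
eef_pos: [453.3, -228.9, 87.4]
tcp_rot: [-0.0, 0.998, 0.057, -0.0]
wrist_force: [-0.5, 3.5, 1.7]
finger_gap: 13.4
finger_force: 55.0
```

```bash
python3 -c "
from h import *
st()"
```

```text
t 2.48 p [ 453.3 -228.9   87.4] x-yaw 6.51 z [-2.e-04  6.e-04 -1.e+00] F [-0.5   3.48  1.69] M [0.4  0.03 0.08] gap 13.4 ff 55.0
```

Request:
{"name": "drive_tool", "arguments": {
  "rotation": [
    [0,0,0],
    [0,0,0],
    [0,0,0],
    [0,0,0],
    [0,0,0]
  ],
  "xyz": [
    [0,0,-0.005],
    [0,0,-0.02],
    [0,0,-0.045],
    [0,0,-0.075],
    [0,0,-0.1]
  ],
  "claw": [0,0,0,0,0]
}}

```text
t: 2.9
eef_pos: [453.3, -229.2, 189.4]
tcp_rot: [0.0, 0.998, 0.057, 0.0]
wrist_force: [0.1, -0.1, -1.0]
finger_gap: 13.4
finger_force: 55.0
```

Request:
{"name": "drive_tool", "arguments": {
  "rotation": [
    [0,0,0],
    [0,0,-1],
    [0,0,-2],
    [0,0,-3.5],
    [0,0,-5]
  ],
  "xyz": [
    [0.001,-0.003,-0.01],
    [0.01,-0.02,-0.013],
    [0.02,-0.045,-0.013],
    [0.033,-0.075,-0.013],
    [0.046,-0.105,-0.013]
  ],
  "claw": [0,0,0,0,0]
}}

```text
t: 3.32
eef_pos: [487.0, -118.4, 199.8]
tcp_rot: [-0.0, 0.995, 0.1, -0.0]
wrist_force: [-0.6, 0.1, -1.4]
finger_gap: 13.8
finger_force: 55.0
```

```bash
python3 -c "
from h import *
delta([527.5,11.2,200])"
```

```text
t 3.32 p [ 487.  -118.4  199.8] x-yaw 11.52 z [-8.e-04  2.e-04 -1.e+00] F [-0.6   0.09 -1.44] M [-0.03  0.02  0.05] gap 13.8 ff 55.0
tool shift mm [  65.6 -118.9   -0.2]
```

Request:
{"name": "drive_tool", "arguments": {
  "rotation": [
    [0,0,-1],
    [0,0,-2],
    [0,0,-3],
    [0,0,-4],
    [0,0,-4.3]
  ],
  "xyz": [
    [0.016,-0.028,0],
    [0.03,-0.056,0],
    [0.046,-0.084,0],
    [0.058,-0.106,0],
    [0.065,-0.118,0]
  ],
  "claw": [0,0,0,0,0]
}}

```text
t: 3.73
eef_pos: [527.4, 11.7, 199.6]
tcp_rot: [-0.0, 0.99, 0.139, -0.0]
wrist_force: [-0.4, 0.5, -1.4]
finger_gap: 13.5
finger_force: 55.0
```

Request:
{"name": "drive_tool", "arguments": {
  "rotation": [
    [0,0,0],
    [0,0,0],
    [0,0,0]
  ],
  "xyz": [
    [0,0,0],
    [0,0,0],
    [0,0,0]
  ],
  "claw": [0,0,0]
}}

```text
t: 3.98
eef_pos: [526.9, 8.4, 200.0]
tcp_rot: [0.0, 0.991, 0.137, -0.0]
wrist_force: [-0.1, -0.7, -1.1]
finger_gap: 13.7
finger_force: 55.0
```

```bash
python3 - <<'E'
from h import *
import pickle
delta([527.5,11.2,200])
i=eyes.camera_info('wrist');im=eyes.get_image('wrist');pickle.dump(i,open('w2.pkl','wb'))
s=eyes.get_image('scene');cv2.imwrite('pics/s2.png',s);cv2.imwrite('pics/w2.png',im)
a=cv2.resize(im[20:220,180:380],None,fx=2,fy=2,interpolation=cv2.INTER_CUBIC);b=cv2.resize(s[140:290,270:400],None,fx=3,fy=3,interpolation=cv2.INTER_CUBIC)
o=np.zeros((450,790,3),np.uint8);o[:400,:400]=a;o[:450,400:790]=b;cv2.imwrite('pics/c2.png',o)
E
```

```text
t 3.98 p [526.9   8.4 200. ] x-yaw 15.79 z [-8.e-04 -2.e-04 -1.e+00] F [-0.09 -0.65 -1.06] M [-0.04  0.01 -0.04] gap 13.7 ff 55.0
tool shift mm [ 1.3 -2.5 -0. ]
```

View pics/c2.png

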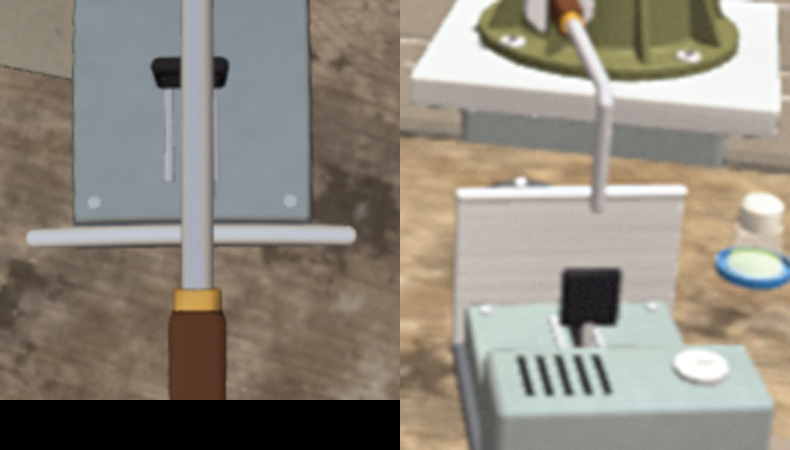

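The crop shows the guard edge square to the rod. In wrist pixels the edge runs (195,139)–(356,137) and the paddle's top is at about (275,52). The hook hangs free, with its tip at scene pixel (335.7,210).

```bash
python3 - <<'E'
from h import *
import pickle;i=pickle.load(open('w2.pkl','rb'))
a=wcast((195,139),110,i);b=wcast((356,137),110,i);d=a-b;ya=np.arctan2(-d[0],d[1]);m=(a+b)/2
print('guard',a,b,np.linalg.norm(d),np.degrees(ya),m)
l=wcast((275,52.5),96,i);print('lever top',l,wcast((275,50),96,i)-l,'unit',R.from_euler('z',-ya).apply(l-m)-[92,0,0])
h1=wcast((278.5,165),200,i);print('handle front/ferrule end',wcast((278.5,175),202,i))
p,r=st();tip=p+r@[151,0,64-1.6]*np.array([1,1,1]);print('tip exp',tip,proj('scene',tip))
tt=cast('scene',(335.7,210),p[2]+1.6-64);print('tip by scene',tt)
E
```

```text
guard [570.53375169  88.54531339 110.        ] [606.39869585 -32.73819083 110.        ] 126.47522530027975 16.473561759900733 [588.46622377  27.90356128 110.        ]
lever top [655.69052486  47.35911743  96.        ] [2.09710215 0.59690921 0.        ] unit [-22.01814214  -0.40606987 -14.        ]
handle front/ferrule end [571.88844789  20.68071407 202.        ]
t 4.08 p [527.1   8.1 200.3] x-yaw 15.74 z [-3.e-04 -1.e-04 -1.e+00] F [ 0.15 -0.68 -0.73] M [-0.07  0.09  0.01] gap 13.6 ff 55.0
tip exp [672.37966995  49.05547754 137.86152908] [[335.11533932 209.75136477]]
tip by scene [673.12135917  50.00917444 137.9061261 ]
```

Request:
{"name": "drive_tool", "arguments": {
  "rotation": [
    [0,0,-0.3],
    [0,0,-0.3],
    [0,0,-0.3],
    [0,0,-0.3],
    [0,0,-0.3]
  ],
  "xyz": [
    [0.002,-0.003,0.002],
    [0.002,-0.003,0.015],
    [0.002,-0.003,0.03],
    [0.002,-0.003,0.042],
    [0.002,-0.003,0.05]
  ],
  "claw": [0,0,0,0,0]
}}

```text
t: 4.5
eef_pos: [528.0, 12.1, 149.2]
tcp_rot: [-0.0, 0.99, 0.14, -0.001]
wrist_force: [0.2, -0.3, -1.9]
finger_gap: 13.3
finger_force: 55.0
```

Request:
{"name": "drive_tool", "arguments": {
  "rotation": [
    [0,0,0],
    [0,0,0],
    [0,0,0],
    [0,0,0],
    [0,0,0]
  ],
  "xyz": [
    [0,0,0.006],
    [0,0,0.014],
    [0,0,0.022],
    [0,0,0.028],
    [0,0,0.028]
  ],
  "claw": [0,0,0,0,0]
}}

```text
t: 4.92
eef_pos: [528.0, 12.4, 121.2]
tcp_rot: [-0.0, 0.99, 0.14, -0.001]
wrist_force: [-0.5, 0.2, -1.7]
finger_gap: 13.8
finger_force: 55.0
```

```bash
python3 - <<'E'
from h import *
p,r=st();tip=p+r@[151,0,62.4];print('tip exp',tip, 'rel lever unit',R.from_euler('z',-16.1,degrees=True).apply(tip-[654.5,47.2,96]))
s=eyes.get_image('scene');w=eyes.get_image('wrist')
a=cv2.resize(w[20:220,180:380],None,fx=2,fy=2,interpolation=cv2.INTER_CUBIC);b=cv2.resize(s[140:290,270:400],None,fx=3,fy=3,interpolation=cv2.INTER_CUBIC)
o=np.zeros((450,790,3),np.uint8);o[:400,:400]=a;o[:450,400:790]=b;cv2.imwrite('pics/c3.png',o)
E
```

```text
t 4.92 p [528.   12.4 121.2] x-yaw 16.11 z [-1.6e-03  1.0e-04 -1.0e+00] F [-0.5   0.18 -1.72] M [ 0.01 -0.01  0.02] gap 13.8 ff 55.0
tip exp [672.93120238  54.35715099  58.6075801 ] rel lever unit [ 19.69309787   1.76519897 -37.3924199 ]
```

View pics/c3.png

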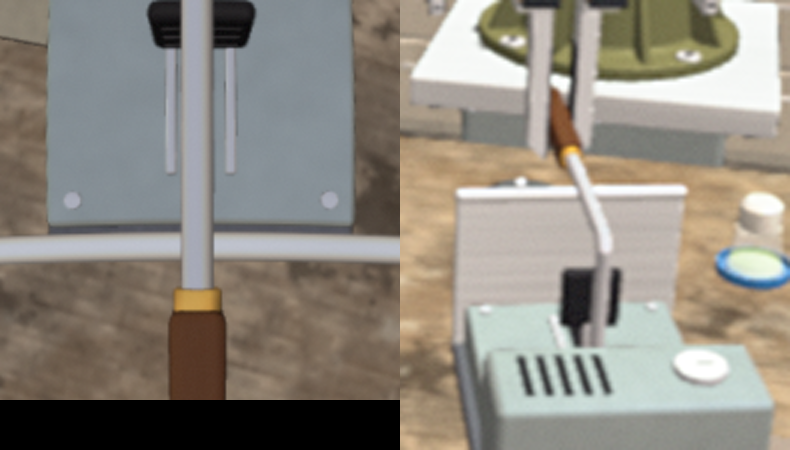

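The hook is behind the paddle and clear of it, and the bar is about 9 mm above the guard edge. Now I'll pull gently.

Request:
{"name": "drive_tool", "arguments": {
  "rotation": [
    [0,0,0],
    [0,0,0],
    [0,0,0],
    [0,0,0],
    [0,0,0]
  ],
  "xyz": [
    [-0.002,-0.001,0],
    [-0.004,-0.001,0],
    [-0.006,-0.001,0],
    [-0.008,-0.001,0],
    [-0.009,-0.001,0]
  ],
  "claw": [0,0,0,0,0]
}}

```text
t: 5.43
eef_pos: [519.3, 10.8, 122.7]
tcp_rot: [0.0, 0.99, 0.14, 0.0]
wrist_force: [-0.1, -0.4, -0.5]
finger_gap: 13.7
finger_force: 55.0
```

Request:
{"name": "drive_tool", "arguments": {
  "rotation": [
    [0,0,0],
    [0,0,0],
    [0,0,0],
    [0,0,0],
    [0,0,0]
  ],
  "xyz": [
    [-0.001,0,0],
    [-0.002,0,0],
    [-0.003,0,0],
    [-0.004,0,0],
    [-0.005,0,0]
  ],
  "claw": [0,0,0,0,0]
}}

```text
t: 5.85
eef_pos: [514.8, 9.5, 122.5]
tcp_rot: [-0.0, 0.99, 0.14, 0.0]
wrist_force: [2.0, -0.1, -0.6]
finger_gap: 13.8
finger_force: 55.0
```

Request:
{"name": "drive_tool", "arguments": {
  "rotation": [
    [0,0,0],
    [0,0,0],
    [0,0,0],
    [0,0,0],
    [0,0,0]
  ],
  "xyz": [
    [-0.001,0,0],
    [-0.002,0,0],
    [-0.003,0,0],
    [-0.004,0,0],
    [-0.005,0,0]
  ],
  "claw": [0,0,0,0,0]
}}

```text
t: 6.27
eef_pos: [509.8, 8.1, 122.5]
tcp_rot: [0.0, 0.99, 0.14, 0.0]
wrist_force: [2.6, 1.2, -2.3]
finger_gap: 13.4
finger_force: 55.0
```

```bash
cat >> h.py <<'E'
def pull():
    p,r=st(); s=bot.sense(); f=s['wrist_force']; print('F along rod x',(r[:,0]@f).round(2),'travel',(r[:,0]@(np.array([528.,12.4,121.2])-p)).round(2),'My(tool)',(r[:,1]@s['moment']).round(3))
E
python3 -c "
from h import *
pull()"
```

```text
t 6.27 p [509.8   8.1 122.5] x-yaw 16.11 z [ 1.e-04 -0.e+00 -1.e+00] F [ 2.62  1.22 -2.29] M [ 0.12 -0.3  -0.02] gap 13.4 ff 55.0
F along rod x 2.86 travel 18.67 My(tool) 0.323
```

Request:
{"name": "drive_tool", "arguments": {
  "rotation": [
    [0,0,0],
    [0,0,0],
    [0,0,0],
    [0,0,0],
    [0,0,0]
  ],
  "xyz": [
    [-0.001,0,0],
    [-0.002,0,0],
    [-0.003,0,0],
    [-0.004,0,0],
    [-0.005,0,0]
  ],
  "claw": [0,0,0,0,0]
}}

```text
t: 6.68
eef_pos: [505.0, 6.7, 122.5]
tcp_rot: [0.0, 0.99, 0.14, 0.0]
wrist_force: [2.0, 0.5, -1.9]
finger_gap: 13.3
finger_force: 55.0
```

Request:
{"name": "drive_tool", "arguments": {
  "rotation": [
    [0,0,0],
    [0,0,0],
    [0,0,0],
    [0,0,0],
    [0,0,0]
  ],
  "xyz": [
    [-0.001,0,0],
    [-0.002,0,0],
    [-0.003,0,0],
    [-0.004,0,0],
    [-0.005,0,0]
  ],
  "claw": [0,0,0,0,0]
}}

```text
t: 7.1
eef_pos: [500.2, 5.3, 122.5]
tcp_rot: [-0.0, 0.99, 0.14, 0.0]
wrist_force: [1.4, 1.0, -1.3]
finger_gap: 13.2
finger_force: 55.0
```

```bash
python3 -c "
from h import *
pull()"
```

```text
t 7.1 p [500.2   5.3 122.5] x-yaw 16.11 z [ 0.  0. -1.] F [ 1.35  1.02 -1.32] M [ 0.06 -0.32 -0.01] gap 13.2 ff 55.0
F along rod x 1.58 travel 28.7 My(tool) 0.323
```

Request:
{"name": "drive_tool", "arguments": {
  "rotation": [
    [0,0,0],
    [0,0,0],
    [0,0,0],
    [0,0,0],
    [0,0,0]
  ],
  "xyz": [
    [-0.0006,0,0],
    [-0.0012,0,0],
    [-0.0018,0,0],
    [-0.0024,0,0],
    [-0.003,0,0]
  ],
  "claw": [0,0,0,0,0]
}}

```text
t: 7.52
eef_pos: [497.3, 4.5, 122.4]
tcp_rot: [-0.0, 0.99, 0.14, -0.0]
wrist_force: [1.9, 0.2, -1.2]
finger_gap: 13.7
finger_force: 55.0
```

Request:
{"name": "drive_tool", "arguments": {
  "rotation": [
    [0,0,0],
    [0,0,0],
    [0,0,0],
    [0,0,0],
    [0,0,0]
  ],
  "xyz": [
    [-0.0004,0,0],
    [-0.0008,0,0],
    [-0.0012,0,0],
    [-0.0016,0,0],
    [-0.002,0,0]
  ],
  "claw": [0,0,0,0,0]
}}

```text
t: 7.93
eef_pos: [495.4, 4.0, 122.4]
tcp_rot: [-0.0, 0.99, 0.14, -0.0]
wrist_force: [1.2, 0.9, -1.2]
finger_gap: 13.5
finger_force: 55.0
```

Request:
{"name": "drive_tool", "arguments": {
  "rotation": [
    [0,0,0],
    [0,0,0],
    [0,0,0],
    [0,0,0],
    [0,0,0]
  ],
  "xyz": [
    [-0.0004,0,0],
    [-0.0008,0,0],
    [-0.0012,0,0],
    [-0.0016,0,0],
    [-0.002,0,0]
  ],
  "claw": [0,0,0,0,0]
}}

```text
t: 8.35
eef_pos: [493.5, 3.4, 122.4]
tcp_rot: [-0.0, 0.99, 0.14, -0.0]
wrist_force: [2.0, 1.2, -1.1]
finger_gap: 13.9
finger_force: 55.0
```

Request:
{"name": "drive_tool", "arguments": {
  "rotation": [
    [0,0,0],
    [0,0,0],
    [0,0,0],
    [0,0,0],
    [0,0,0]
  ],
  "xyz": [
    [-0.0004,0,0],
    [-0.0008,0,0],
    [-0.0012,0,0],
    [-0.0016,0,0],
    [-0.002,0,0]
  ],
  "claw": [0,0,0,0,0]
}}

```text
t: 8.77
eef_pos: [491.6, 2.8, 122.5]
tcp_rot: [-0.0, 0.99, 0.14, 0.0]
wrist_force: [2.7, 1.5, -2.0]
finger_gap: 13.3
finger_force: 55.0
```

Request:
{"name": "drive_tool", "arguments": {
  "rotation": [
    [0,0,0],
    [0,0,0],
    [0,0,0],
    [0,0,0],
    [0,0,0]
  ],
  "xyz": [
    [-0.0004,0,0],
    [-0.0008,0,0],
    [-0.0012,0,0],
    [-0.0016,0,0],
    [-0.002,0,0]
  ],
  "claw": [0,0,0,0,0]
}}

```text
t: 9.18
eef_pos: [489.6, 2.3, 122.4]
tcp_rot: [-0.0, 0.99, 0.14, -0.0]
wrist_force: [2.5, 0.2, -0.6]
finger_gap: 13.5
finger_force: 55.0
```

Request:
{"name": "drive_tool", "arguments": {
  "rotation": [
    [0,0,0],
    [0,0,0],
    [0,0,0],
    [0,0,0],
    [0,0,0]
  ],
  "xyz": [
    [-0.0004,0,0],
    [-0.0008,0,0],
    [-0.0012,0,0],
    [-0.0016,0,0],
    [-0.002,0,0]
  ],
  "claw": [0,0,0,0,0]
}}

```text
t: 9.6
eef_pos: [487.8, 1.7, 122.4]
tcp_rot: [0.0, 0.99, 0.14, 0.0]
wrist_force: [1.5, 0.5, -1.8]
finger_gap: 13.7
finger_force: 55.0
```

Request:
{"name": "drive_tool", "arguments": {
  "rotation": [
    [0,0,0],
    [0,0,0],
    [0,0,0],
    [0,0,0],
    [0,0,0]
  ],
  "xyz": [
    [-0.0004,0,0],
    [-0.0008,0,0],
    [-0.0012,0,0],
    [-0.0016,0,0],
    [-0.002,0,0]
  ],
  "claw": [0,0,0,0,0]
}}

```text
t: 10.02
eef_pos: [485.8, 1.2, 122.4]
tcp_rot: [-0.0, 0.99, 0.14, -0.0]
wrist_force: [2.7, 1.1, -2.4]
finger_gap: 13.5
finger_force: 55.0
```

Request:
{"name": "drive_tool", "arguments": {
  "rotation": [
    [0,0,0],
    [0,0,0],
    [0,0,0],
    [0,0,0],
    [0,0,0]
  ],
  "xyz": [
    [-0.0004,0,0],
    [-0.0008,0,0],
    [-0.0012,0,0],
    [-0.0016,0,0],
    [-0.002,0,0]
  ],
  "claw": [0,0,0,0,0]
}}

```text
t: 10.43
eef_pos: [485.6, 1.0, 122.9]
tcp_rot: [0.0, 0.99, 0.14, 0.002]
wrist_force: [18.4, 5.0, -8.5]
finger_gap: 13.8
finger_force: 55.0
```

That reading is above target: the stop was met with about 19 N, at a stiffness of roughly 10 N/mm. I'm easing off at once.

Request:
{"name": "drive_tool", "arguments": {
  "rotation": [
    [0,0,0],
    [0,0,0]
  ],
  "xyz": [
    [0.001,0,0],
    [0.001,0,0]
  ],
  "claw": [0,0]
}}

```text
t: 10.6
eef_pos: [485.7, 1.1, 122.6]
tcp_rot: [0.0, 0.99, 0.14, 0.001]
wrist_force: [8.6, 2.2, -4.7]
finger_gap: 13.1
finger_force: 55.0
```

```bash
python3 -c "
from h import *
pull()"
```

```text
t 10.6 p [485.7   1.1 122.6] x-yaw 16.12 z [ 2.1e-03  3.0e-04 -1.0e+00] F [ 8.64  2.15 -4.7 ] M [ 0.42 -1.54 -0.02] gap 13.1 ff 55.0
F along rod x 8.88 travel 43.74 My(tool) 1.592
```

Request:
{"name": "drive_tool", "arguments": {
  "rotation": [
    [0,0,0],
    [0,0,0],
    [0,0,0],
    [0,0,0],
    [0,0,0]
  ],
  "xyz": [
    [0,0,0],
    [0,0,0],
    [0,0,0],
    [0,0,0],
    [0,0,0]
  ],
  "claw": [0,0,0,0,0]
}}

```text
t: 11.02
eef_pos: [485.7, 1.1, 122.7]
tcp_rot: [0.0, 0.99, 0.14, 0.001]
wrist_force: [9.6, 2.5, -4.6]
finger_gap: 13.7
finger_force: 55.0
```

Request:
{"name": "drive_tool", "arguments": {
  "rotation": [
    [0,0,0],
    [0,0,0],
    [0,0,0],
    [0,0,0],
    [0,0,0]
  ],
  "xyz": [
    [0,0,0],
    [0,0,0],
    [0,0,0],
    [0,0,0],
    [0,0,0]
  ],
  "claw": [0,0,0,0,0]
}}

```text
t: 11.43
eef_pos: [485.7, 1.1, 122.7]
tcp_rot: [0.0, 0.99, 0.14, 0.001]
wrist_force: [8.5, 2.6, -4.5]
finger_gap: 13.5
finger_force: 55.0
```

Request:
{"name": "drive_tool", "arguments": {
  "rotation": [
    [0,0,0],
    [0,0,0],
    [0,0,0],
    [0,0,0],
    [0,0,0]
  ],
  "xyz": [
    [0.0001,0,0],
    [0.0001,0,0],
    [0.0001,0,0],
    [0.0001,0,0],
    [0.0001,0,0]
  ],
  "claw": [0,0,0,0,0]
}}

```text
t: 11.85
eef_pos: [485.7, 1.1, 122.6]
tcp_rot: [-0.0, 0.99, 0.14, 0.001]
wrist_force: [8.4, 3.3, -6.1]
finger_gap: 13.6
finger_force: 55.0
```

Request:
{"name": "drive_tool", "arguments": {
  "rotation": [
    [0,0,0],
    [0,0,0],
    [0,0,0],
    [0,0,0],
    [0,0,0]
  ],
  "xyz": [
    [0,0,0],
    [0,0,0],
    [0,0,0],
    [0,0,0],
    [0,0,0]
  ],
  "claw": [0,0,0,0,0]
}}

```text
t: 12.27
eef_pos: [485.7, 1.1, 122.6]
tcp_rot: [0.0, 0.99, 0.14, 0.001]
wrist_force: [8.6, 2.4, -4.6]
finger_gap: 13.7
finger_force: 55.0
```

Request:
{"name": "drive_tool", "arguments": {
  "rotation": [
    [0,0,0],
    [0,0,0],
    [0,0,0],
    [0,0,0],
    [0,0,0]
  ],
  "xyz": [
    [0,0,0],
    [0,0,0],
    [0,0,0],
    [0,0,0],
    [0,0,0]
  ],
  "claw": [0,0,0,0,0]
}}

```text
t: 12.68
eef_pos: [485.7, 1.1, 122.6]
tcp_rot: [-0.0, 0.99, 0.14, 0.001]
wrist_force: [8.8, 2.5, -4.4]
finger_gap: 13.8
finger_force: 55.0
```

Request:
{"name": "drive_tool", "arguments": {
  "rotation": [
    [0,0,0],
    [0,0,0],
    [0,0,0],
    [0,0,0],
    [0,0,0]
  ],
  "xyz": [
    [0,0,0],
    [0,0,0],
    [0,0,0],
    [0,0,0],
    [0,0,0]
  ],
  "claw": [0,0,0,0,0]
}}

```text
t: 13.1
eef_pos: [485.7, 1.1, 122.6]
tcp_rot: [-0.0, 0.99, 0.14, 0.001]
wrist_force: [8.4, 2.3, -5.0]
finger_gap: 13.1
finger_force: 55.0
```

Request:
{"name": "drive_tool", "arguments": {
  "rotation": [
    [0,0,0],
    [0,0,0],
    [0,0,0],
    [0,0,0],
    [0,0,0]
  ],
  "xyz": [
    [0,0,0],
    [0,0,0],
    [0,0,0],
    [0,0,0],
    [0,0,0]
  ],
  "claw": [0,0,0,0,0]
}}

```text
t: 13.52
eef_pos: [485.7, 1.1, 122.6]
tcp_rot: [0.0, 0.99, 0.14, 0.001]
wrist_force: [9.0, 2.4, -4.0]
finger_gap: 13.8
finger_force: 55.0
```

Request:
{"name": "drive_tool", "arguments": {
  "rotation": [
    [0,0,0],
    [0,0,0],
    [0,0,0],
    [0,0,0],
    [0,0,0]
  ],
  "xyz": [
    [0,0,0],
    [0,0,0],
    [0,0,0],
    [0,0,0],
    [0,0,0]
  ],
  "claw": [0,0,0,0,0]
}}

```text
t: 13.93
eef_pos: [485.7, 1.1, 122.7]
tcp_rot: [0.0, 0.99, 0.14, 0.001]
wrist_force: [8.1, 1.7, -4.6]
finger_gap: 13.3
finger_force: 55.0
```

```bash
python3 - <<'E'
from h import *
pull()
s=eyes.get_image('scene');w=eyes.get_image('wrist')
a=cv2.resize(w[20:220,180:380],None,fx=2,fy=2,interpolation=cv2.INTER_CUBIC);b=cv2.resize(s[140:290,270:400],None,fx=3,fy=3,interpolation=cv2.INTER_CUBIC)
o=np.zeros((450,790,3),np.uint8);o[:400,:400]=a;o[:450,400:790]=b;cv2.imwrite('pics/c4.png',o)
E
```

```text
t 13.93 p [485.7   1.1 122.7] x-yaw 16.11 z [ 2.1e-03  3.0e-04 -1.0e+00] F [ 8.08  1.75 -4.57] M [ 0.38 -1.46 -0.04] gap 13.3 ff 55.0
F along rod x 8.23 travel 43.73 My(tool) 1.508
```

View pics/c4.png

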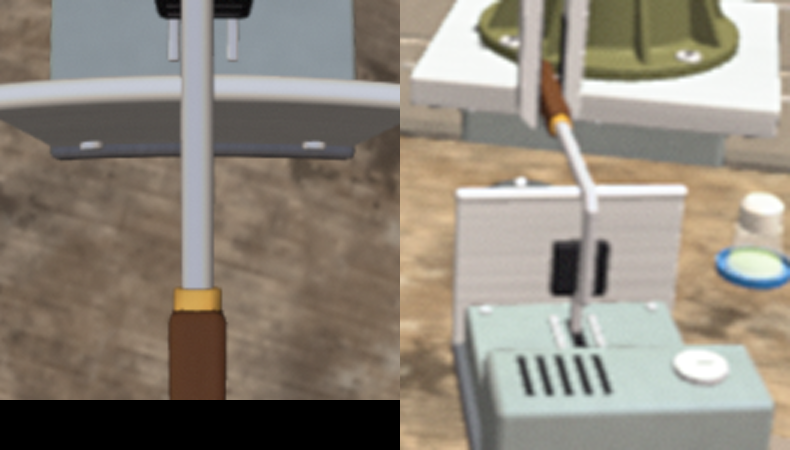

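The lever was held at its stop at about 8.5 N for more than 3 s, and the paddle has moved about 32 mm towards the guard. Next I release forward, lift and look at the rod.

Request:
{"name": "drive_tool", "arguments": {
  "rotation": [
    [0,0,0],
    [0,0,0],
    [0,0,0],
    [0,0,0],
    [0,0,0]
  ],
  "xyz": [
    [0.001,0,0],
    [0.003,0,0],
    [0.007,0,0],
    [0.011,0,0],
    [0.014,0,0]
  ],
  "claw": [0,0,0,0,0]
}}

```text
t: 14.45
eef_pos: [498.8, 5.0, 122.4]
tcp_rot: [0.0, 0.99, 0.14, -0.0]
wrist_force: [-0.4, -0.7, -0.5]
finger_gap: 13.7
finger_force: 55.0
```

Request:
{"name": "drive_tool", "arguments": {
  "rotation": [
    [0,0,0],
    [0,0,0],
    [0,0,0],
    [0,0,0],
    [0,0,0]
  ],
  "xyz": [
    [0,0,-0.003],
    [0,0,-0.015],
    [0,0,-0.035],
    [0,0,-0.055],
    [0,0,-0.075]
  ],
  "claw": [0,0,0,0,0]
}}

```text
t: 14.87
eef_pos: [498.2, 4.8, 198.4]
tcp_rot: [-0.0, 0.99, 0.14, -0.0]
wrist_force: [0.9, -0.2, -1.6]
finger_gap: 13.5
finger_force: 55.0
```

Request:
{"name": "drive_tool", "arguments": {
  "rotation": [
    [0,0,0],
    [0,0,0],
    [0,0,0]
  ],
  "xyz": [
    [0,0,-0.01],
    [0,0,-0.01],
    [0,0,-0.01]
  ],
  "claw": [0,0,0]
}}

```text
t: 15.12
eef_pos: [498.3, 4.8, 207.0]
tcp_rot: [-0.0, 0.99, 0.14, -0.0]
wrist_force: [0.2, 1.0, -1.3]
finger_gap: 13.8
finger_force: 55.0
```

```bash
python3 - <<'E'
from h import *
p,r=st()
s=eyes.get_image('scene');t=eyes.get_image('top');cv2.imwrite('pics/s5.png',s);cv2.imwrite('pics/t5.png',t)
tip=p+r@[151,0,62.4];bend=p+r@[155,0,-1.6];print('exp tip,bend scene',proj('scene',[tip,bend]))
b=cv2.resize(s[110:270,290:390],None,fx=3.7,fy=3.7,interpolation=cv2.INTER_CUBIC);a=cv2.resize(t[95:245,180:290],None,fx=3.8,fy=3.8,interpolation=cv2.INTER_CUBIC)
o=np.zeros((600,800,3),np.uint8);o[:a.shape[0],:a.shape[1]]=a;o[:b.shape[0],420:420+b.shape[1]]=b;cv2.imwrite('pics/c5.png',o)
delta([453.3,-228.9,205])
E
```

```text
t 15.12 p [498.3   4.8 207. ] x-yaw 16.11 z [-0. -0. -1.] F [ 0.24  0.95 -1.35] M [-0.01  0.06 -0.01] gap 13.8 ff 55.0
exp tip,bend scene [[335.81715112 197.77950228]
 [339.22030545 159.83286763]]
t 15.22 p [498.    4.8 206.2] x-yaw 16.11 z [-1.9e-03  1.0e-04 -1.0e+00] F [-0.72 -0.02 -0.74] M [-0.02  0.03 -0.01] gap 13.2 ff 55.0
tool shift mm [-107.8  212.2    1.2]
```

View pics/c5.png

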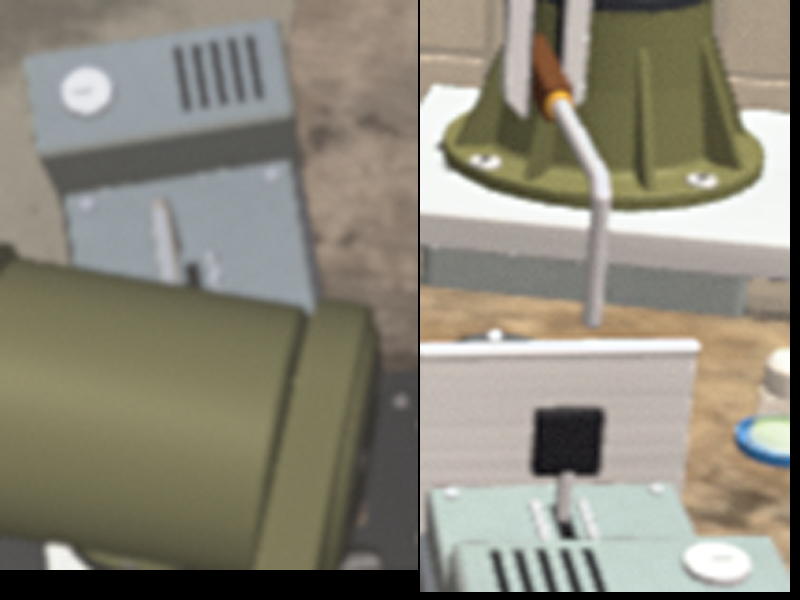

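The lever has moved to the guard side. The rod is unchanged in the grip: its tip is at (336.8,197.8) against (335.8,197.8) expected. Now back over the cradle.

Request:
{"name": "drive_tool", "arguments": {
  "rotation": [
    [0,0,1],
    [0,0,2.5],
    [0,0,4],
    [0,0,5.5],
    [0,0,7]
  ],
  "xyz": [
    [-0.01,0.02,0],
    [-0.025,0.05,0],
    [-0.042,0.082,0],
    [-0.058,0.114,0],
    [-0.074,0.146,0]
  ],
  "claw": [0,0,0,0,0]
}}

```text
t: 15.63
eef_pos: [466.9, -157.3, 206.3]
tcp_rot: [-0.0, 0.997, 0.079, -0.001]
wrist_force: [0.9, -0.7, -0.9]
finger_gap: 13.8
finger_force: 55.0
```

```bash
python3 -c "
from h import *
delta([453.5,-227.4,195])"
```

```text
t 15.63 p [ 466.9 -157.3  206.3] x-yaw 9.06 z [-1.7e-03  7.0e-04 -1.0e+00] F [ 0.92 -0.71 -0.87] M [ 0.   -0.02 -0.03] gap 13.8 ff 55.0
tool shift mm [-24.3  67.1  11.3]
```

Request:
{"name": "drive_tool", "arguments": {
  "rotation": [
    [0,0,1],
    [0,0,2],
    [0,0,2.5],
    [0,0,2.5],
    [0,0,2.5]
  ],
  "xyz": [
    [-0.009,0.025,0],
    [-0.018,0.048,0.003],
    [-0.023,0.062,0.006],
    [-0.0245,0.067,0.01],
    [-0.0245,0.067,0.011]
  ],
  "claw": [0,0,0,0,0]
}}

```text
t: 16.05
eef_pos: [453.7, -226.4, 194.8]
tcp_rot: [-0.001, 0.998, 0.057, -0.001]
wrist_force: [0.9, -0.2, -1.5]
finger_gap: 13.7
finger_force: 55.0
```

Request:
{"name": "drive_tool", "arguments": {
  "rotation": [
    [0,0,0],
    [0,0,0],
    [0,0,0],
    [0,0,0],
    [0,0,0]
  ],
  "xyz": [
    [0,0,0],
    [0,0,0],
    [0,0,0],
    [0,0,0],
    [0,0,0]
  ],
  "claw": [0,0,0,0,0]
}}

```text
t: 16.47
eef_pos: [454.5, -225.6, 196.6]
tcp_rot: [0.0, 0.998, 0.058, 0.0]
wrist_force: [0.6, -0.7, -1.4]
finger_gap: 13.3
finger_force: 55.0
```

```bash
python3 -c "
from h import *
delta([453.5,-227.4,125])
w=eyes.get_image('wrist');cv2.imwrite('pics/w6.png',w[0:320,180:400])"
```

```text
t 16.47 p [ 454.5 -225.6  196.6] x-yaw 6.66 z [ 3.e-04 -2.e-04 -1.e+00] F [ 0.57 -0.69 -1.36] M [ 0.07  0.05 -0.01] gap 13.3 ff 55.0
tool shift mm [-1.2  1.7 71.6]
```

View pics/w6.png

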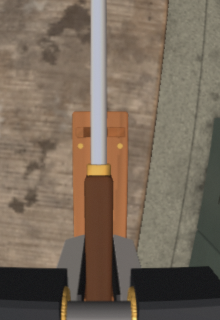

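The wrist view shows the bar at px 98 over the fork slot, which is centred at about px 100. That agrees with the computed 1.7 mm correction.

Request:
{"name": "drive_tool", "arguments": {
  "rotation": [
    [0,0,0],
    [0,0,0],
    [0,0,0],
    [0,0,0],
    [0,0,0]
  ],
  "xyz": [
    [-0.001,0.0015,0.015],
    [-0.001,0.0015,0.035],
    [-0.001,0.0015,0.055],
    [-0.001,0.0015,0.066],
    [-0.001,0.0015,0.071]
  ],
  "claw": [0,0,0,0,0]
}}

```text
t: 16.93
eef_pos: [453.0, -227.2, 124.0]
tcp_rot: [-0.001, 0.998, 0.058, -0.001]
wrist_force: [-0.3, -0.4, -2.2]
finger_gap: 13.7
finger_force: 55.0
```

Request:
{"name": "drive_tool", "arguments": {
  "rotation": [
    [0,0,0],
    [0,0,0]
  ],
  "xyz": [
    [0,0,0],
    [0,0,0]
  ],
  "claw": [0,0]
}}

```text
t: 17.1
eef_pos: [453.8, -227.8, 126.2]
tcp_rot: [0.0, 0.998, 0.058, 0.0]
wrist_force: [0.9, -0.1, 0.1]
finger_gap: 13.5
finger_force: 55.0
```

```bash
python3 -c "
from h import *
delta([453.5,-227.4,88])"
```

```text
t 17.1 p [ 453.8 -227.8  126.2] x-yaw 6.62 z [ 7.e-04 -4.e-04 -1.e+00] F [ 0.9  -0.13  0.13] M [0.04 0.06 0.02] gap 13.5 ff 55.0
tool shift mm [-0.3 -0.4 38.2]
```

Request:
{"name": "drive_tool", "arguments": {
  "rotation": [
    [0,0,0],
    [0,0,0],
    [0,0,0],
    [0,0,0],
    [0,0,0]
  ],
  "xyz": [
    [0,0,0.006],
    [0,0,0.012],
    [0,0,0.018],
    [0,0,0.024],
    [0,0,0.028]
  ],
  "claw": [0,0,0,0,0]
}}

```text
t: 17.52
eef_pos: [453.2, -227.5, 96.5]
tcp_rot: [-0.0, 0.998, 0.058, -0.0]
wrist_force: [-0.2, -0.2, -1.4]
finger_gap: 13.9
finger_force: 55.0
```

Request:
{"name": "drive_tool", "arguments": {
  "rotation": [
    [0,0,0],
    [0,0,0],
    [0,0,0],
    [0,0,0],
    [0,0,0]
  ],
  "xyz": [
    [0,0,0.002],
    [0,0,0.004],
    [0,0,0.006],
    [0,0,0.008],
    [0,0,0.009]
  ],
  "claw": [0,0,0,0,0]
}}

```text
t: 17.93
eef_pos: [453.5, -227.6, 88.3]
tcp_rot: [-0.0, 0.998, 0.058, -0.0]
wrist_force: [-0.1, 0.2, -2.1]
finger_gap: 13.4
finger_force: 55.0
```

```bash
python3 -c "
from h import *
delta([453.5,-227.4,87.4])"
```

```text
t 17.93 p [ 453.5 -227.6   88.3] x-yaw 6.61 z [-0.  0. -1.] F [-0.15  0.19 -2.09] M [-0.04  0.   -0.  ] gap 13.4 ff 55.0
tool shift mm [ 0.1 -0.2  0.9]
```

Request:
{"name": "drive_tool", "arguments": {
  "rotation": [
    [0,0,0],
    [0,0,0],
    [0,0,0],
    [0,0,0]
  ],
  "xyz": [
    [0,0,0.0004],
    [0,0,0.0008],
    [0,0,0.0009],
    [0,0,0.0009]
  ],
  "claw": [0,0,0,0],
  "squeeze": 20
}}

```text
t: 18.27
eef_pos: [453.5, -227.6, 87.6]
tcp_rot: [0.0, 0.998, 0.058, 0.0]
wrist_force: [-0.3, -0.7, -1.4]
finger_gap: 13.8
finger_force: 20.0
```

Request:
{"name": "drive_tool", "arguments": {
  "rotation": [
    [0,0,0],
    [0,0,0],
    [0,0,0]
  ],
  "xyz": [
    [0,0,0],
    [0,0,0],
    [0,0,0]
  ],
  "claw": [0,0,0],
  "squeeze": 5
}}

```text
t: 18.52
eef_pos: [453.5, -227.6, 87.6]
tcp_rot: [0.0, 0.998, 0.058, 0.0]
wrist_force: [0.4, 0.2, -1.6]
finger_gap: 13.7
finger_force: 5.0
```

```bash
python3 -c "
from h import *
st()"
```

```text
t 18.52 p [ 453.5 -227.6   87.6] x-yaw 6.61 z [ 1.e-04 -1.e-04 -1.e+00] F [ 0.38  0.23 -1.57] M [0.02 0.   0.05] gap 13.7 ff 5.0
```

Request:
{"name": "drive_tool", "arguments": {
  "rotation": [
    [0,0,0],
    [0,0,0],
    [0,0,0]
  ],
  "xyz": [
    [0,0,0.0003],
    [0,0,0.0006],
    [0,0,0.0006]
  ],
  "claw": [0,0,0]
}}

```text
t: 18.77
eef_pos: [453.6, -227.7, 87.3]
tcp_rot: [0.0, 0.998, 0.058, 0.0]
wrist_force: [-1.1, 0.9, 4.2]
finger_gap: 13.7
finger_force: 5.0
```

Request:
{"name": "drive_tool", "arguments": {
  "rotation": [
    [0,0,0],
    [0,0,0],
    [0,0,0],
    [0,0,0],
    [0,0,0]
  ],
  "xyz": [
    [0,0,0],
    [0,0,0],
    [0,0,0],
    [0,0,0],
    [0,0,0]
  ],
  "claw": [0.2,0.3,0.5,0.5,0.5]
}}

```text
t: 19.18
eef_pos: [453.4, -227.6, 86.9]
tcp_rot: [-0.0, 0.998, 0.058, -0.0]
wrist_force: [0.6, 0.1, 0.3]
finger_gap: 41.7
finger_force: 0.0
```

Request:
{"name": "drive_tool", "arguments": {
  "rotation": [
    [0,0,0],
    [0,0,0],
    [0,0,0],
    [0,0,0],
    [0,0,0]
  ],
  "xyz": [
    [0,0,-0.004],
    [0,0,-0.015],
    [0,0,-0.035],
    [0,0,-0.065],
    [0,0,-0.1]
  ],
  "claw": [0.5,0.5,0.5,0.5,0.5]
}}

```text
t: 19.6
eef_pos: [452.9, -227.3, 188.1]
tcp_rot: [-0.001, 0.998, 0.058, -0.001]
wrist_force: [0.6, 0.3, 1.4]
finger_gap: 47.4
finger_force: 0.0
```

```bash
python3 - <<'E'
from h import *
st()
w=eyes.get_image('wrist');s=eyes.get_image('scene')
a=w[0:330,150:420];b=cv2.resize(s[130:250,170:370],None,fx=2.6,fy=2.6,interpolation=cv2.INTER_CUBIC)
o=np.zeros((340,800,3),np.uint8);o[:330,:270]=a;o[:312,275:795]=b;cv2.imwrite('pics/c7.png',o)
E
```

```text
t 19.6 p [ 452.9 -227.3  188.1] x-yaw 6.61 z [-0.0016  0.001  -1.    ] F [0.59 0.27 1.4 ] M [ 0.03 -0.    0.04] gap 47.4 ff 0.0
```

View pics/c7.png

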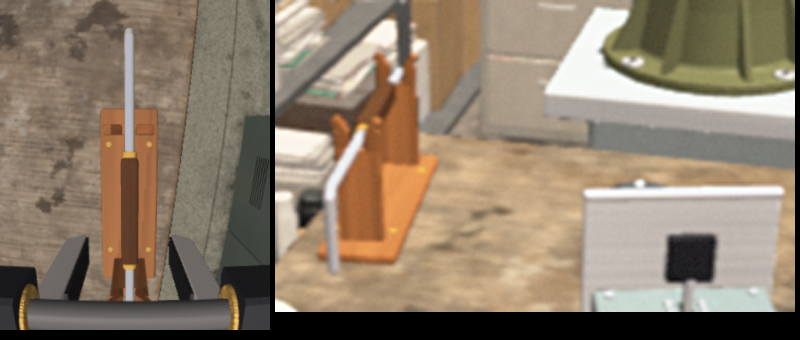

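The rod is back in both forks with its hook hanging free in front, the lever stays at the guard side, and the gripper is clear.

Request:
{"name": "drive_tool", "arguments": {
  "rotation": [
    [0,0,0],
    [0,0,0],
    [0,0,0],
    [0,0,0]
  ],
  "xyz": [
    [0,0,-0.01],
    [0,0,-0.02],
    [0,0,-0.02],
    [0,0,-0.02]
  ],
  "claw": [0.5,0.5,0.5,0.5]
}}

```text
t: 20.03
eef_pos: [453.5, -227.6, 207.0]
tcp_rot: [0.0, 0.998, 0.058, 0.0]
wrist_force: [1.0, -0.0, -0.3]
finger_gap: 46.8
finger_force: 0.0
```

```bash
python3 -c "
from rig import bot
print(bot.finish_job())"
```

```text
the job is handed in; nothing more can be done
None
```

Job handed in at about 20 s: the lever was drawn to its stop and held at about 8–9 N for over 3 s, and the rod is back in both forks, but the pull briefly reached about 19 N when it met the stop (over the 15 N limit, under the 20 N damage level), and I have no direct confirmation that it latched.

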